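Rock a tight plug-in relay out of its socket

ROBOT

A 7-joint arm with a two-finger parallel gripper is mounted at the origin on a cart in front of the work surface, level with it; the furniture and walls round the work are solid. World frame = base frame: x ahead of the robot, y to its left, z up, the work surface at z = 0. Lengths are in m, angles in rad, forces in N, time in s.
With the tool pointing down it reaches from about 0.35 to 0.9 m from the base axis. Payload 19.9 kg.
Tool frame: the origin (TCP) lies between the finger pads; the fingertips stand 19 mm ahead of it and the grasp point (between the pads) is the TCP; z points along the fingers, y is the line along which they close (so a half turn about z gives the same grasp; the last joint's range is limited). The gripper opens to 94 mm and grips with 3 to 60 N. Pads are 16 mm wide; open, the fingers measure 119 mm over their backs; the gripper's body (75 mm by 177 mm) begins 78 mm behind the grasp point.
Start: joints at [-1.194, 0.417, -0.01, 1.614, 0.005, 1.111, -0.053], TCP at [0.254, 0.571, 0.224] pointing down, gripper open.
Joint ranges: [-2.81, 2.81], [-0.39, 2.02], [-1.27, 1.25], [0.06, 2.57], [-1.19, 4.33], [0.19, 2], [-2.82, 2.82]. Speed limits (rad/s): [1.89, 1.89, 2.39, 2.39, 3.01, 3.01, 3.01].

INTERFACE

Orientations are given as a 3x3 rotation matrix whose columns are the frame's x, y, z axes.
In Python, from rig import robot gives the robot as it stands. Calls block until the motion is done:
- robot.move_ptp(position, orientation): joint-space move of the TCP to a pose.
- robot.move_linear(position, velocity=0.15, frame=None, threshold=None): straight line of the TCP; frame=None keeps the orientation; velocity is the mean speed in m/s. With threshold (N) it stops when the force on the tool has changed by that much, and returns True; else False.
- robot.goto_joints(angles): joint-space move.
- robot.gripper_to(opening): finger opening in m; the grip force is fixed at half the most; returns when the fingers have stopped.
- robot.pause(seconds).
- robot.ik(position, orientation): joint angles nearest the present ones, or None.
- robot.get_state(): the state.
- robot.grab_frame(name): name is "side" or "top" or "wrist"; returns the picture (420x560x3 uint8, red, green, blue); there is no depth.
- robot.camera_info(name): a dict with "fx", "fy", "cx", "cy" (pixels), "rvec" (rotation vector, rad) and "tvec" (3), from world to camera coordinates, as OpenCV has them. Camera axes: x right, y down, z forward; pixel columns grow to the right and rows downward; lengths in m; the calibration is good to about 2 mm. A picture is of the moment at which its call begins: read the wrist's pose just before it. camera_info takes no time and is no camera call; for the wrist camera it gives the pose at the moment of the call.
A pose or a line that the arm cannot do raises robot.PlanningError and nothing moves.
- robot.sign_off(): hands the job in; it is judged then, once.
The state is a dict: "time": time; "qpos": joint angles; "joint_vel": joint speeds; "effort": joint torques, N m; "ee_pos": TCP position; "tool_rot": TCP orientation; "force": force on the tool from outside, world axes, zero at the start; "moment": the same for the moment, N m; "opening": finger opening in m; "grasp_force": force on a finger pad.
Only numpy, scipy, OpenCV 4.12 (cv2) and the standard library are available. Lean on these libraries where they do the work, as an engineer would, in place of code of your own. Each camera call takes 0.05 s, during which the arm holds its last target. There are 200 camera calls.

TASK

Take the suspect plug-in relay out of its socket on the mounting panel: swing the wire hold-down clip off the relay by its red tab, right down towards the terminal blocks, then grip the relay and rock it side to side, near row of blades and far row in turn, working it up a little each time until the blades are free. The panel only lies loose on the bench and the socket grips hard, so do not pull straight or snatch, and do not lift or tip the panel. Finish still holding the relay upright, just clear above its socket, and leave the other things on the bench alone.

Things in the scene. Friction and masses are not known exactly. Their poses are not given: they have to be found in the camera images.
- panel: White steel mounting panel, 180 (x) x 280 (y) mm, 3.2 kg, lying loose on the bench; upper face 12 mm up. Origin on the bench under its centre (near the centre of mass), z up. Along its y axis stand a grey power supply (y -129 to -67 mm, 92 mm high), the relay socket at the centre, and terminal blocks. A slotted duct, 43 mm high, lies along the far edge (x +58 to +87 mm).
- terminals (a point): Top centre of the row of coloured terminal blocks, 57 mm above the bench, panel axes: 50 mm in x, y from -25 to +25 mm of this point. It marks the side (panel +y) to which the clip swings.
- socket_mouth (a point): Centre of the relay socket's upper face, 47 mm above the bench, panel axes. The dark grey socket is 78 (x) x 40 (y) mm; its screw terminals at both x ends lie 9 mm lower. Lugs for the clip stand at x = -25 to -21 and +21 to +25 mm, 10 mm high. Two slots, |x| = 4 to 16 mm, 26 mm in y, 17 mm deep, take the relay's blade rows.
- contacts (a point): Point midway between the two sprung contacts, 5 mm below socket_mouth, panel axes. Each grips one row of blades with about 20 N of friction: a straight pull needs some 40 N, more than the panel weighs; tipping the relay about this point (about panel y) slips one row at a time. A row is free after rising 9 to 11 mm. The slots allow 0.2 rad either way.
- clip (a joint): Hold-down clip, a wire bail; legs at panel x = -26 and +26 mm, hinged about panel x, 6.5 mm above socket_mouth. 0 = upright over the relay (bar 1 to 4 mm above its top); grows as it swings to panel +y; 1.57 = flat, stops at 1.75 and -0.2 rad. Its bar is 55 mm from the hinge. Friction (about 1 N at the tab) keeps it where it is left.
- clip_tab (a point): Centre of the red plastic thumb tab standing on the middle of the clip's bar: 20 mm along the bar (panel x), 6 mm thick, 18 mm tall, 63.5 mm from the hinge axis. Push it from its panel -y side.
- relay: Plug-in relay, clear cover on a black base: 38 (x) x 36 (y) x 56 mm, 0.11 kg. Origin at the centre of its underside, z up; seated, it lies on socket_mouth with the panel's axes. Grip the flat sides at x = -19 and +19 mm. Under it two rows of brass blades on black ribs, |x| = 7 to 13 mm, 24 mm in y, reach 14 mm down. The base starts 3 mm up, round a 22 x 30 mm plinth.
- loupe: Black eye loupe, 36 mm wide, 26 mm high, standing on the bench; origin under its centre. A bystander.
- pliers: Red-handled needle pliers lying on the bench, 126 x 44 x 10 mm; origin under the centre. A bystander.
- driver: Small orange screwdriver lying on the bench, 96 mm long, 16 mm thick; origin under its centre. A bystander.
There are look-alikes about, which are no part of the job. Of the things that look like the relay, the middle-sized one is meant.

How it is judged:
By the outcome, as a careful person would: the job done as asked, in the order asked, and still so for the second after the job is handed in, while the arm keeps its last pose, push and grip.
It also fails if it takes over 61 s, if anything falls off the work surface, if the arm or the gripper's body presses on something with over 40 N, if the wrist force passes 120 N, or if a joint passes its speed limit or range.

## Working session

There is one attempt and no reset: what is moved stays moved. The work goes in short steps, each a Python script; the robot and the scene stay as the last script left them, time stands still between calls to the robot, and variables do not carry over. Pictures are saved under pics/ and viewed, at most 10 in all, crops included, and the job is handed in when it is done.

```bash
ls; mkdir -p pics
python3 - <<'E'
from rig import robot
import cv2
for n in("top","side"):
    cv2.imwrite(f"pics/{n}0.png",robot.grab_frame(n)[:,:,::-1]); c=robot.camera_info(n); print(n,c)
s=robot.get_state(); print(s)
E
```

```text
pics
top {'fx': 409.05860623298264, 'fy': 409.05860623298264, 'cx': 283.7001485560776, 'cy': 208.6423652217975, 'rvec': array([ 2.20432214, -2.15466019,  0.07601235]), 'tvec': array([-0.04072269,  0.52967919,  1.17573874])}
side {'fx': 379.5594682355938, 'fy': 379.5594682355938, 'cx': 279.12066284137467, 'cy': 208.38735565605575, 'rvec': array([ 1.98374853, -0.58554207,  0.37721432]), 'tvec': array([-0.46751357,  0.19747284,  0.77670347])}
{'time': 0.1, 'qpos': array([-1.1944963 ,  0.41790452, -0.01028705,  1.61409563,  0.00469196,
        1.11071007, -0.05301588]), 'joint_vel': array([ 0.00040293, -0.00047902, -0.00032927, -0.0006208 , -0.00025076,
        0.00085815, -0.00142584]), 'effort': array([ 1.33067864e-03, -8.52567315e+01,  6.39453046e-01, -4.26692498e+01,
       -4.89133399e-02,  1.63302681e-02,  6.99457951e-05]), 'ee_pos': array([0.25348178, 0.57094563, 0.22390171]), 'tool_rot': array([[-9.13973212e-01,  4.05774365e-01, -3.65064253e-04],
       [ 4.05774520e-01,  9.13972634e-01, -1.03123023e-03],
       [-8.47880553e-05, -1.09065058e-03, -9.99999402e-01]]), 'force': array([-0.35735659, -0.29922716,  0.68196538]), 'moment': array([-0.01108806, -0.01300534, -0.02865207]), 'grasp_force': 0.0, 'opening': 0.09435944552131509}
```

View pics/top0.png

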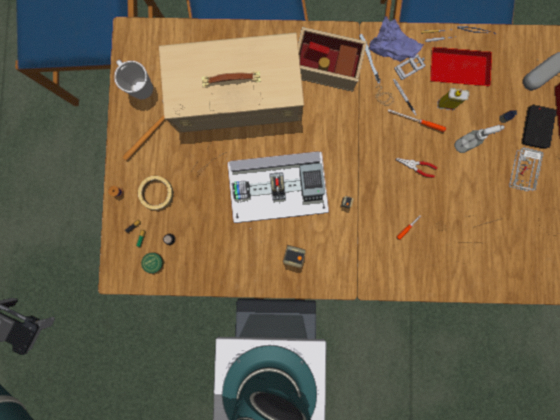

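View pics/side0.png

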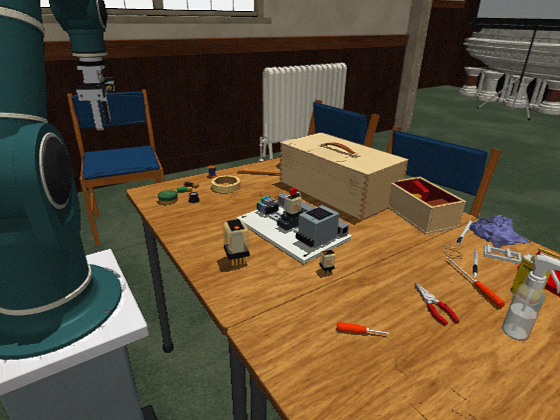

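The top view shows the panel at about (278,187), with the power supply on the right, the socket and relay with red tab at (278,185), and the terminals on the left (240,188). The look-alike relays are at (294,257) (large) and (346,203) (small), so the seated one is the middle-sized relay. The side view confirms the clip is upright, with the tab at (293,193).

```bash
cat > h.py <<'E'
import numpy as np, cv2
from rig import robot
def cam(n):
    c=robot.camera_info(n); R=cv2.Rodrigues(np.array(c["rvec"]))[0]
    return np.array([[c["fx"],0,c["cx"]],[0,c["fy"],c["cy"]],[0,0,1]]),R,np.array(c["tvec"])
def ray(C,uv):
    K,R,t=C; return -R.T@t, R.T@np.linalg.inv(K)@np.array([uv[0],uv[1],1.])
def onplane(C,uv,z):
    o,d=ray(C,uv); return o+d*(z-o[2])/d[2]
def tool(yaw,tilt=0.):   # tool down, tool y = panel x; tilt about panel y
    c,s=np.cos(yaw),np.sin(yaw); px=np.array([c,s,0]); py=np.array([-s,c,0])
    R=np.column_stack([py,px,[0,0,-1.]])
    return cv2.Rodrigues(py*tilt)[0]@R
def white(img):
    h=cv2.cvtColor(img,cv2.COLOR_RGB2HSV); return ((h[:,:,1]<30)&(h[:,:,2]>200)).astype(np.uint8)*255
def red(img):
    i=img.astype(int); return ((i[:,:,0]>130)&(i[:,:,1]<60)&(i[:,:,2]<60)).astype(np.uint8)*255
E
python3 - <<'E'
from h import *
C=cam("top"); img=robot.grab_frame("top"); m=white(img); m[:140]=0;m[230:]=0;m[:,:215]=0;m[:,340:]=0
p=cv2.findNonZero(m); r=cv2.minAreaRect(p); b=cv2.boxPoints(r); B=np.array([onplane(C,q,.012) for q in b]); print(b,B,B.mean(0)) 
for uv in [(278,183)]: print(onplane(C,uv,.117))
P=B.mean(0)
W=cam("wrist"); s=robot.get_state(); o=-W[1].T@W[2]
T=np.array(s["tool_rot"]); print("cam in tool",T.T@(o-s["ee_pos"]),"axes",T.T@W[1].T,W[0])
for yaw in (0,np.pi):
    print(robot.ik([P[0],P[1],.3],tool(yaw)), robot.ik([P[0],P[1],.08],tool(yaw)))
E
```

```text
[[226.8206  164.09279]
 [320.75128 152.91057]
 [327.67694 211.08607]
 [233.74628 222.2683 ]] [[ 0.65992393  0.14334921  0.012     ]
 [ 0.69966151 -0.13487142  0.012     ]
 [ 0.52679728 -0.15801011  0.012     ]
 [ 0.48763739  0.11719389  0.012     ]] [ 0.59350503 -0.00808461  0.012     ]
[ 0.5921284  -0.01236531  0.117     ]
cam in tool [ 0.08114178  0.00016734 -0.15989285] axes [[-2.59381773e-04 -9.60585214e-01 -2.77985575e-01]
 [ 9.99999883e-01 -3.62841746e-04  3.20731296e-04]
 [-4.08954512e-04 -2.77985460e-01  9.60585195e-01]] [[353.97080182   0.         277.85583177]
 [  0.         353.97080182 208.26862994]
 [  0.           0.           1.        ]]
[-0.53677533  0.348144    0.64741846  1.61993917 -0.21876362  1.24721234
  0.15171991] [-0.47477131  0.60519635  0.58287099  1.82165526 -0.4322667   0.84428497
  0.31943475]
[-0.81363856  0.48324748  1.08542664  1.62757051 -0.44054582  1.30085408
 -2.79659282] [-0.77806147  0.83928606  1.07937008  1.83053652 -0.86832996  1.03451645
 -2.48130195]
```

Run:
```python
from h import *
robot.move_ptp([.593,-.008,.28],tool(.14))
C=cam("wrist"); img=robot.grab_frame("wrist"); cv2.imwrite("pics/w1.png",img[:,:,::-1]); np.save("w1.npy",img)
np.savez("w1c.npz",K=C[0],R=C[1],t=C[2]); print(robot.get_state()["time"],robot.get_state()["ee_pos"])
big=cv2.resize(img,(800,600),interpolation=cv2.INTER_CUBIC); cv2.imwrite("pics/w1b.png",big[:,:,::-1])
```

```text
2.5917 [ 0.59305985 -0.00698916  0.27984593]
```

View pics/w1b.png

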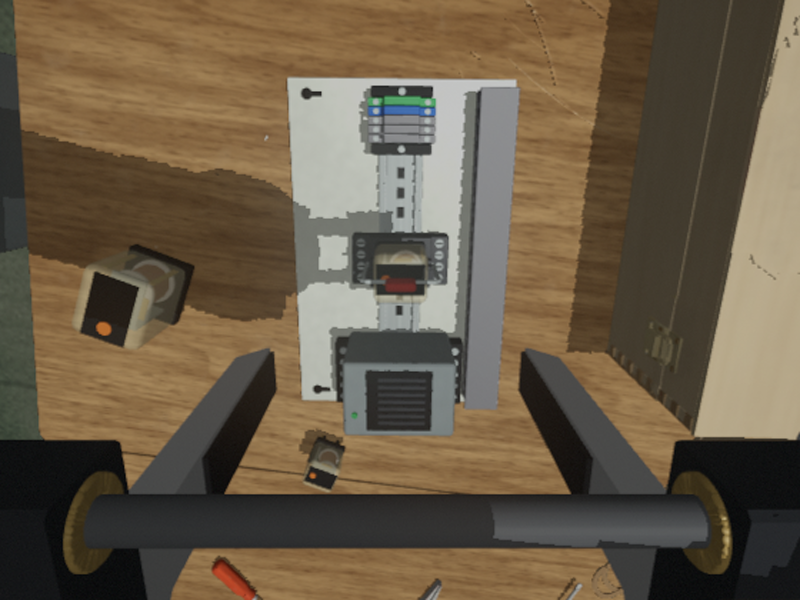

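The wrist view (800 px scale) shows the panel corners at (288,79), (517,81) and (302,400). The socket is at (400,260), the red tab at (400,285) with the clip upright over the relay, and the terminals at the top (400,120).

Run:
```python
from h import *
img=np.load("w1.npy"); z=np.load("w1c.npz"); C=(z["K"],z["R"],z["t"])
i=img.astype(int); m=(i.min(2)>150)&(i.max(2)-i.min(2)<30)
L=[(np.flatnonzero(m[r,190:260])[0]+190-.5,r) for r in list(range(62,130))+list(range(225,275)) if m[r,190:260].any()]
T=[(c,np.flatnonzero(m[40:80,c])[0]+40-.5) for c in range(206,355) if m[40:80,c].any()]
B=[(c,274-np.flatnonzero(m[274:290,c][::-1])[0]+16-.5-0) for c in range(214,234) if m[274:290,c].any()]
def line(pts):
    P=np.array([onplane(C,p,.012)[:2] for p in pts],np.float32)
    vx,vy,x,y=cv2.fitLine(P,cv2.DIST_HUBER,0,.001,.001).ravel(); return np.array([vx,vy]),np.array([x,y])
(dl,pl),(dt,pt)=line(L),line(T); Bp=np.array([onplane(C,p,.012)[:2] for p in B])
dl*=np.sign(dl[1]); dt*=np.sign(dt[0])
yl=np.arctan2(-dl[0],dl[1]); yt=np.arctan2(dt[1],dt[0]); print("yaw",yl,yt)
yaw=yl; px=np.array([np.cos(yaw),np.sin(yaw)]);py=np.array([-px[1],px[0]])
print("centre x",px@pl+.09,"centre y top",py@pt-.14,"bottom",np.median(Bp@py)+.14)
c=px*(px@pl+.09)+py*(py@pt-.14); print("panel",c)
rm=red(img); rm[:150]=0;rm[240:]=0;rm[:,:240]=0;rm[:,320:]=0
x,y,w,h=cv2.boundingRect(rm); print("tab box",x,y,w,h)
uv=cv2.moments(rm,True); uv=(uv["m10"]/uv["m00"],uv["m01"]/uv["m00"])
def loc(uv,z): q=onplane(C,uv,z)[:2]; return np.array([px@(q-c),py@(q-c)])*1000
print("tab centre@.12",loc(uv,.12),"top edge(z126)",loc((x+w/2,y+h),.126))
# hypothesised points for check
for n,uv8,zz in [("sockTL",(354,234),.038),("sockTR",(447,235),.038),("termTop",(402,91),.057),("termBot",(402,148),.057),("relayTL",(374,250),.103),("relayTR",(428,250),.103),("relayBL",(376,300),.103),("relayBR",(424,300),.103)]:
    print(n,loc((uv8[0]*.7,uv8[1]*.7),zz))
robot.get_state()
big=cv2.resize(img[140:240,220:340],(800,600*800//720//1),interpolation=cv2.INTER_CUBIC)[:600]; cv2.imwrite("pics/crop.png",big[:,:,::-1])
```

```text
yaw 0.1305346 0.13287583
centre x 0.58966047 centre y top -0.08773462 bottom -0.08599268764179968
panel [ 0.5960638  -0.01023552]
tab box 0 0 0 0Traceback (most recent call last):
  File "<stdin>", line 18, in <module>
ZeroDivisionError: float division by zero
```

```bash
sed -i 's/return ((i\[:,:,0\]>130).*/return ((i[:,:,0]>70)\&(i[:,:,0]>2.2*i[:,:,1])\&(i[:,:,0]>2.2*i[:,:,2])).astype(np.uint8)*255/' h.py
python3 - <<'E'
from h import *
img=np.load("w1.npy"); z=np.load("w1c.npz"); C=(z["K"],z["R"],z["t"])
yaw=.131; c=np.array([.59606,-.01024]); px=np.array([np.cos(yaw),np.sin(yaw)]);py=np.array([-px[1],px[0]])
rm=red(img); rm[:150]=0;rm[240:]=0;rm[:,:240]=0;rm[:,320:]=0
x,y,w,h=cv2.boundingRect(rm); print("tab box",x,y,w,h)
def loc(uv,z): q=onplane(C,uv,z)[:2]; return (np.array([px@(q-c),py@(q-c)])*1000).round(1)
print("tab: row top@z108",loc((x+w/2,y),.108),"row bottom@126",loc((x+w/2,y+h),.126), loc((x,y+h),.126),loc((x+w,y+h),.126))
for n,uv8,zz in [("sockTL",(354,234),.038),("sockTR",(447,235),.038),("termTop",(402,91),.057),("termBot",(402,148),.057),("relayTL",(374,250),.103),("relayTR",(428,250),.103),("relayBL",(376,300),.103),("relayBR",(424,300),.103)]:
    print(n,loc((uv8[0]*.7,uv8[1]*.7),zz))
big=cv2.resize(img[150:225,230:330],(800,600),interpolation=cv2.INTER_CUBIC); cv2.imwrite("pics/crop.png",big[:,:,::-1])
E
```

```text
tab box 277 199 10 3
tab: row top@z108 [ 1.6 -1.4] row bottom@126 [1.4 0.4] [-3.2  0.4] [6.  0.5]
sockTL [-36.9  21.4]
sockTR [37.4 21.4]
termTop [-1.00e-01  1.26e+02]
termBot [ 0.4 87.5]
relayTL [-18.1  21. ]
relayTR [18.3 21.4]
relayBL [-16.8 -14.2]
relayBR [ 16.5 -13.8]
```

View pics/crop.png

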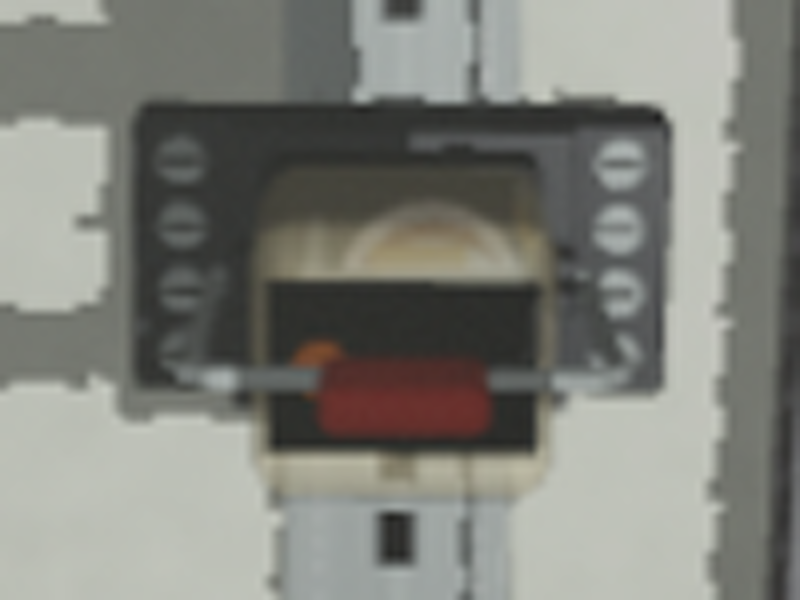

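Crop (8× from (230,150)): the tab spans (318–492, 358–437), centred in x and within 1 mm of y=0, so the clip angle is about 0. The relay top spans x 265–550, centred. The measured features match the panel pose to within about 1 mm, so I'll swing the clip now.

```bash
cat >> h.py <<'E'
yaw=.131; cen=np.array([.59606,-.01024,0]); PX=np.array([np.cos(yaw),np.sin(yaw),0]); PY=np.array([-PX[1],PX[0],0])
def W(x,y,z): return cen+PX*x+PY*y+np.array([0,0,z])
def F(): 
    s=robot.get_state(); return round(s["time"],1),np.round(s["force"],1),np.round(s["ee_pos"],4)
E
python3 - <<'E'
from h import *
R=tool(yaw)
robot.gripper_to(0.0)
robot.move_linear(W(0.0003,-.026,.20),.2,R)
robot.move_linear(W(0.0003,-.026,.1345),.12)
print(F())
for th in [0,.25,.5,.75,1.0,1.2,1.4,1.57]:
    y=.062*np.sin(th)-.003*np.cos(th)-.008+.001*np.cos(th); z=.0535+.062*np.cos(th)+.003*np.sin(th)+.019-.001*np.sin(th)
    hit=robot.move_linear(W(.0003,y,z),.06,threshold=12)
    print(th,hit,F())
    if hit: break
else:
    print(robot.move_linear(W(.0003,y,z-.010),.02,threshold=4),F())
cv2.imwrite("pics/s2.png",cv2.resize(robot.grab_frame("side")[150:300,180:380],(800,600))[:,:,::-1])
E
```

```text
(5.3, array([0. , 0.1, 0. ]), array([ 0.6002, -0.036 ,  0.1353]))
0 False (5.7, array([-0. , -0.7, -0.4]), array([ 0.5977, -0.0195,  0.1347]))
0.25 False (6.1, array([ 0.8, -0.6,  0.1]), array([ 0.5956, -0.0043,  0.133 ]))
0.5 False (6.5, array([-0.2, -0.1,  0.2]), array([0.5936, 0.01  , 0.1277]))
0.75 False (6.9, array([0.2, 0.1, 0.2]), array([0.5919, 0.0227, 0.119 ]))
1.0 False (7.3, array([-0.1,  0.2, -0.2]), array([0.5905, 0.0328, 0.1074]))
1.2 False (7.7, array([-0.1,  0.1,  0.5]), array([0.5897, 0.0386, 0.0964]))
1.4 False (8.0, array([-0.5, -0.4, -0.3]), array([0.5892, 0.0422, 0.0846]))
1.57 False (8.4, array([-0.4, -0.5,  0.5]), array([0.5891, 0.0433, 0.0741]))
True (8.8, array([-1.8,  1.1,  9.4]), array([0.5895, 0.0431, 0.0651]))
```

View pics/s2.png

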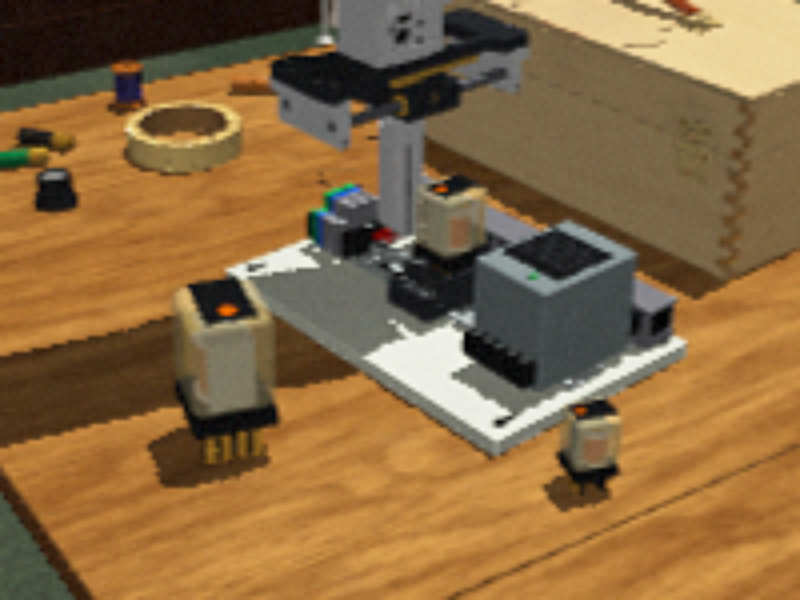

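The clip is down at its stop, with the tab at about (385,235) beside the terminals, and the relay top is uncovered. Next I'll grip the relay.

Run:
```python
from h import *
R=tool(yaw)
robot.move_linear(W(.0003,.055,.135),.15)
robot.move_linear(W(.0003,.03,.16),.15)
robot.move_linear(W(.0003,0,.16),.15)
C=cam("wrist"); img=robot.grab_frame("wrist")
robot.gripper_to(.060)
print(robot.move_linear(W(.0003,0,.083),.1,threshold=8),F())
print(robot.gripper_to(.0)); s=robot.get_state(); print(F(),s["moment"].round(2),s["opening"],s["grasp_force"])
cv2.imwrite("pics/w3.png",np.hstack([cv2.resize(robot.grab_frame("wrist"),(400,300)),cv2.resize(robot.grab_frame("side")[165:255,230:350],(400,300))])[:,:,::-1])
```

```text
False (12.2, array([ 0.3, -0.7, -0. ]), array([ 0.5967, -0.0103,  0.0835]))
False
(12.7, array([-3.3,  0.7,  6.1]), array([ 0.5962, -0.0102,  0.0833])) [0.   1.   0.02] 0.03787387344458339 29.99840922653675
```

View pics/w3.png

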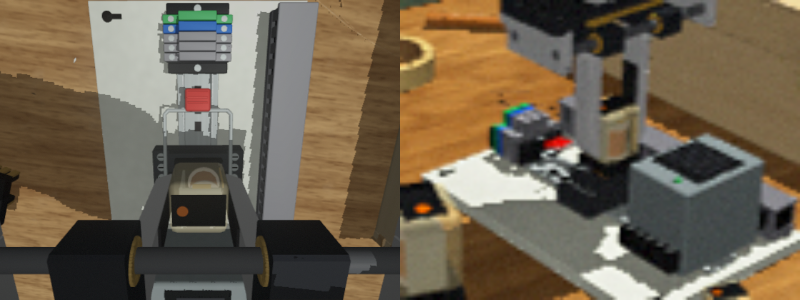

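The grip is sound: opening 37.9 mm, clip folded, relay between the pads at (200,200) in the left view. Now I'll rock it about the contacts.

```bash
cat >> h.py <<'E'
def rock(phi,c,v=.015):
    x,z=.041*np.sin(phi),.041*np.cos(phi)
    robot.move_linear(W(.0003+x,0,.042+c+z),v,tool(yaw,phi))
    s=robot.get_state(); T=np.array(s["tool_rot"]); a=np.arcsin(-T[:,2]@PX)
    print(round(s["time"],1),"cmd",phi,round(c*1e3,1),"F",s["force"].round(1),"M",s["moment"].round(2),"tilt",a.round(3),"z",s["ee_pos"][2].round(4),"op",s["opening"].round(4))
    return s
E
python3 - <<'E'
from h import *
rock(.075,.0009); rock(.15,.0018)
rock(0,.0022); rock(-.15,.0032)
cv2.imwrite("pics/s4.png",cv2.resize(robot.grab_frame("side")[165:255,230:350],(800,600))[:,:,::-1])
E
```

```text
Traceback (most recent call last):
  File "h.py", line 26, in rock
    print(round(s["time"],1),"cmd",phi,round(c*1e3,1),"F",s["force"].round(1),"M",s["moment"].round(2),"tilt",a.round(3),"z",s["ee_pos"][2].round(4),"op",s["opening"].round(4))
                                                                                                                                                          ^^^^^^^^^^^^^^^^^^
AttributeError: 'float' object has no attribute 'round'
```

```bash
sed -i 's/s\["opening"\].round(4)/round(s["opening"],4)/' h.py
python3 - <<'E'
from h import *
rock(.075,.0009); rock(.15,.0018)
rock(0,.0022); rock(-.15,.0032)
cv2.imwrite("pics/s4.png",cv2.resize(robot.grab_frame("side")[165:255,230:350],(800,600))[:,:,::-1])
E
```

```text
13.4 cmd 0.075 0.9 F [-3.1  0.3  5.6] M [ 0.03  1.05 -0.04] tilt 0.074 z 0.084 op 0.0376
13.8 cmd 0.15 1.8 F [-9.3  0.8 12.7] M [ 0.17  2.51 -0.12] tilt 0.151 z 0.0846 op 0.0377
14.3 cmd 0 2.2 F [-2.6 -1.6 -5.9] M [-0.31  0.87 -0.01] tilt 0.002 z 0.085 op 0.0378
14.9 cmd -0.15 3.2 F [ -1.5  -2.1 -14.8] M [-0.55  1.33 -0.02] tilt -0.148 z 0.0851 op 0.0381
```

View pics/s4.png

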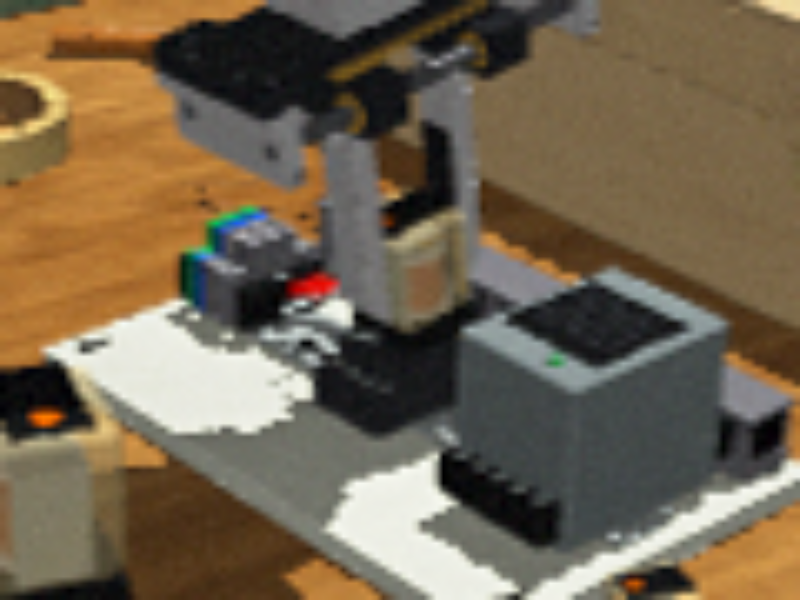

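The relay tilts with the gripper, the panel stays flat, and the clip stays down. The forces are small, so I'll continue rocking.

Run:
```python
from h import *
c=.0032; phi=-.15
while c<.0135:
    phi=-phi
    s=rock(0,c+.0007); 
    if s["force"][2]<-27: break
    c+=.0015; s=rock(phi,c)
    if s["force"][2]<-27: break
cv2.imwrite("pics/s5.png",cv2.resize(robot.grab_frame("side")[165:255,230:350],(800,600))[:,:,::-1])
```

```text
15.5 cmd 0 3.9 F [-8.1 -1.2  1. ] M [-0.18  1.97  0.01] tilt 0.002 z 0.0871 op 0.038
16.1 cmd 0.15 4.7 F [-12.6  -0.5  10.1] M [-0.02  3.18 -0.04] tilt 0.152 z 0.0881 op 0.0378
16.6 cmd 0 5.4 F [-6.4 -0.9 -0.7] M [-0.39  2.11 -0.06] tilt 0.002 z 0.0886 op 0.038
17.2 cmd -0.15 6.2 F [ -8.2  -2.2 -12.8] M [-0.75  2.86 -0.1 ] tilt -0.146 z 0.0882 op 0.0378
17.8 cmd 0 6.9 F [-10.5  -1.1   0.9] M [-0.22  2.74  0.07] tilt 0.003 z 0.0902 op 0.0376
18.3 cmd 0.15 7.7 F [-19.9  -0.8  24.2] M [-0.37  6.81 -0.03] tilt 0.155 z 0.0918 op 0.0382
18.9 cmd 0 8.4 F [-23.2  -3.3  30.4] M [-0.76  6.78 -0.01] tilt 0.003 z 0.0933 op 0.0385
19.4 cmd -0.15 9.2 F [-24.3  -3.2  33.2] M [-0.93  5.86  0.01] tilt -0.149 z 0.0938 op 0.0396
20.0 cmd 0 9.9 F [0.4 0.6 0.5] M [-0.09 -0.11 -0.02] tilt -0.002 z 0.0933 op 0.0381
20.6 cmd 0.15 10.7 F [-2.1 -0.1 10.7] M [-0.09  0.89 -0.05] tilt 0.148 z 0.0943 op 0.0377
21.1 cmd 0 11.4 F [ 0.9 -0.1 -1. ] M [-0.03  0.05  0.03] tilt 0.0 z 0.0948 op 0.0379
21.7 cmd -0.15 12.2 F [-0.1 -0.2 -1. ] M [-0.1   0.2   0.04] tilt -0.149 z 0.0949 op 0.0376
22.3 cmd 0 12.9 F [ 0.3 -0.1 -1.9] M [-0.02  0.05  0.06] tilt -0.0 z 0.0955 op 0.0376
22.8 cmd 0.15 13.7 F [-0.4  0.2 -1.2] M [-0.07 -0.09 -0.04] tilt 0.149 z 0.096 op 0.0375
```

View pics/s5.png

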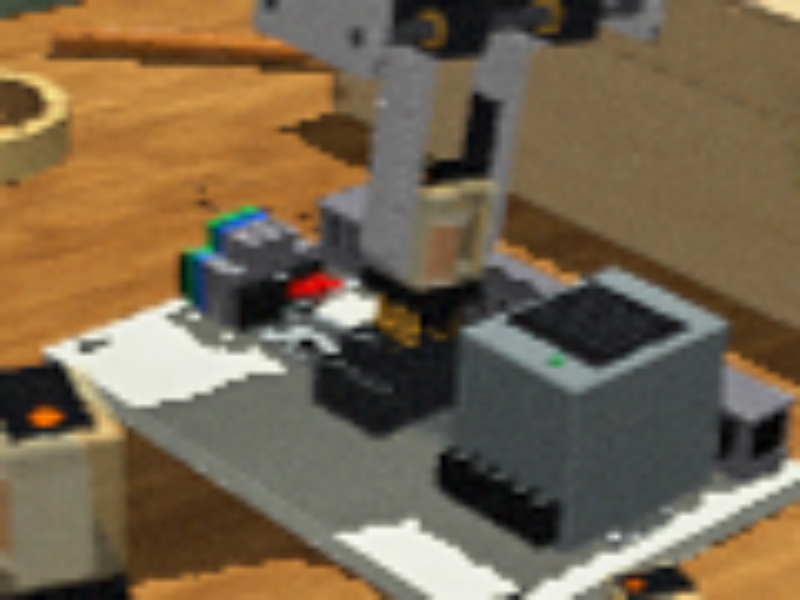

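The blades are visible at (400,320), the force has dropped to about 1 N, and the panel is unmoved, so the relay is free. I'll level it and lift it clear.

Run:
```python
from h import *
rock(0,.0145); s=rock(0,.023,.02); robot.pause(.5); print(F(),robot.get_state()["grasp_force"])
a=cv2.resize(robot.grab_frame("side")[165:255,230:350],(400,300)); b=cv2.resize(robot.grab_frame("wrist"),(400,300))
cv2.imwrite("pics/s6.png",np.hstack([a,b])[:,:,::-1])
```

```text
23.4 cmd 0 14.5 F [ 0.8 -0.1  0. ] M [-0.07  0.04 -0.  ] tilt 0.0 z 0.0979 op 0.0376
24.0 cmd 0 23.0 F [-0.   0.4 -1. ] M [-0.06  0.09 -0.04] tilt -0.0 z 0.106 op 0.0379
(24.5, array([-0.2, -0.1, -1.4]), array([ 0.5964, -0.0102,  0.106 ])) 29.98522963374853
```

View pics/s6.png

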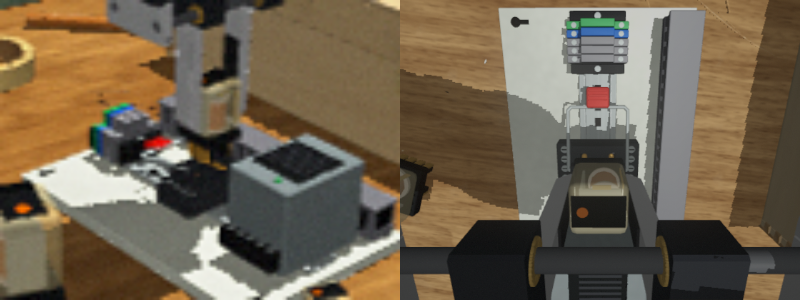

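The side view shows the relay upright with its blades out above the socket (215,155). In the wrist view the orange dot is at (582,212), the same place relative to the gripper as when first gripped, so the relay hasn't slipped or tilted. The clip is down and the panel is flat.

```bash
python3 -c "
from rig import robot
print(robot.sign_off())"
```

```text
the job is handed in; nothing more can be done
None
```

The job is handed in: the clip is swung down to its stop by the terminals, and the relay is rocked free and held upright with its blade tips about 9 mm above the socket. The panel stayed flat, though mid-rocking the arm briefly pressed down with up to 33 N (about 41 N total on the tool).

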